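# Clamp a brass bar in the bench jig and lock it with the thumb wedge

## Robot

A 6-joint arm with a two-finger parallel gripper is mounted at the origin on the work surface. World frame = base frame: x ahead of the robot, y to its left, z up, the work surface at z = 0. Lengths are in m, angles in rad, forces in N, time in s.
With the tool pointing down it reaches from about 0.3 to 0.875 m from the base axis. Payload 6.4 kg.
Tool frame: the origin (TCP) lies between the finger pads; the fingertips stand 14 mm ahead of it and the grasp point (between the pads) lies 5 mm behind it; z points along the fingers, y is the direction in which the jaws open and shut (so a half turn about z gives the same grasp; the last joint's range is limited). The gripper opens to 85 mm and grips with 20 to 120 N. Pads are 22 mm wide; open, the fingers measure 114 mm over their backs; the gripper's body (76 mm by 85 mm) begins 54 mm behind the grasp point. The pads swing forward as they close: fully open they stand 13 mm farther back than shut.
Start: joints at [0.936, 0.181, 1.607, -0, 1.354, -0.206], TCP at [0.239, 0.523, 0.245] pointing down, gripper open.
Joint ranges: [-2.99, 2.99], [-0.89, 2.07], [0.3, 2.58], [-1.14, 4.28], [0, 2.63], [-3.12, 3.12]. Speed limits (rad/s): [2.57, 2.57, 3.01, 3.14, 3.14, 3.14].

## Interface

Orientations are given as a unit quaternion [w, x, y, z].
In Python, from plant import r, vision gives the robot as it stands.
- The arm moves only by the tool arm_command, never from a script. Its argument "motion" is a list of rows, each an object with "travel": the shift along the tool's x, y, z in mm, a list of three; "roll": the turn about the tool's z in rad; "grip": the finger opening in mm, from 0 to 85.4. A call has 1 to 12 rows; each row shifts and turns the pose as measured when the row begins, along the tool's axes as they then stand; what a row does not reach is not made up. A row lasts 1/12 s, in which the tool goes at most 41.7 mm and 7.16 degrees, less where a joint would pass 70% of its speed; a pose out of reach is approached as far as the arm can. A call with a gripper value outside its range is refused whole. The fingers move at their own pace and stop on an object; "squeeze" is the grip in N (left out, the last holds). Time passes only in rows, so rows that do not move let the fingers close. It gives the time, the measured TCP pose, the force and the opening at its end, in the units of the state.
- r.get_obs(): the state, without advancing time (a new reading comes with each control period).
- vision.snapshot(name): name is "scene" or "top" or "wrist"; returns a dict with "color" (480x640x3 uint8, red, green, blue), "fx", "fy", "cx", "cy" (pixels), "dist_coeffs" ([k1, k2, p1, p2, k3] as OpenCV has them; the pictures are not rectified), "world_from_camera" (4x4, takes a point from camera to world coordinates). Camera axes: x right, y down, z forward; pixel columns grow to the right and rows downward; lengths in m; the calibration is good to about 2 mm. A picture is of the moment at which its call begins. There is no depth.
- r.hand_in(): hands the job in, once; it reports no verdict.
Trained networks look in a picture, given as the dict that the camera call returned (one of the last four; its "shot" number tells which), for a name from the list of things; names that differ only in an ending like _2 or _b are one class to them, and where a whole thing is asked for, a point or a joint stands for the part that bears it (a point fixed in the world has none). Each returns a list of dicts, best first, with "score" (0 to 1); they miss things now and then, are a little off and sometimes report something else, mostly with a low value. They report only what shows in the picture. A call takes as long as a camera call. They do not tell look-alikes from the thing itself.
- vision.find_in(picture, target): "xy" ([column, row] in pixels, amid what is visible of it).
- vision.regions_of(picture, target): "mask" (480x640 bool, what is visible of it) and "xy" ([column, row] in pixels, amid what is visible of it).
- vision.place_of(picture, target): "xy" ([column, row] in pixels: a listed point, or the origin of a listed thing).
The state is a dict: "time_s": time; "joints": joint angles; "qd": joint speeds; "joint_efforts": joint torques, N m; "position": TCP position; "tool_rot": TCP orientation; "force": force on the tool from outside, world axes, zero at the start; "ft_torque": the same for the moment, N m; "grip_width": opening from 0.0 (shut) to 1.0 (fully open).
Only numpy, scipy, OpenCV 4.12 (cv2) and the standard library are available. Lean on these libraries where they do the work, as an engineer would, in place of code of your own. Each camera call takes 0.05 s, during which the arm holds its last target.

## Task

Get the brass bar ready for sawing: push the steel sliding bar by its black post until its jaw holds the brass bar flat against the fixed steel anvil, firmly but gently. Then push the red-tabbed wedge in under the blue bridge until it jams the sliding bar fast by itself - about as tight as a firm thumb push, never hammered - and let go with everything staying put. Leave the other things on the bench alone.

Things in the scene. Friction and masses are not known exactly. Their poses are not given: they have to be found in the camera images.
- jig: Clamping jig screwed to the bench, level, yaw varies: wooden plate 20 mm thick, x -60..60, y -130..110. Origin on the bench surface. A fixed dark steel anvil (60 wide in x, y 85..105, top z 65) stands at its +y end. A steel bar (jaw) slides along y on the plate. The wedge slides along +x on the line y = -60 mm, under a blue bridge.
- anvil (a point): Centre of the anvil's clamping face, at x 0, y 85, z 40 mm in the jig's frame; the face looks to the jig's -y.
- bridge_mid (a point): Point on the sliding bar's top under the middle of the blue bridge: x 0, y -60, z 34 mm in the jig's frame. The bridge covers x -30..30, y -82..-38, top at about z 65; its underside slopes like the wedge. Its height differs by up to 2.3 mm either way from jig to jig, so the depth at which the wedge tightens differs by up to 18 mm either way: it must be felt.
- ledge (a point): Front (-x) end of the ledge that carries the wedge: x -110, y -60, z 34 mm in the jig's frame. The ledge is 26 mm wide, runs from there to the sliding bar at x -22 and is flush with the bar's top. Low guides stand beside it at x -75..-30, top z 42, inner faces 13.5 mm either side of the line.
- jaw: Steel bar 40 wide, 14 thick, 169 mm long, with an upright jaw (40 wide, 16 thick, z 20..54 in the jig's frame) at its +y end and a black post near its -y end. It slides only along the jig's y, +y closes; travel 62 mm, friction about 2 N, no spring. Axes as the jig; its origin meets the jig's origin when fully open, and lies 49 mm along +y when the brass bar is clamped.
- jaw_face (a point): Centre of the jaw's clamping face (looks to +y), z 34 mm. In the jig's frame at y 69 mm when the brass bar is clamped between jaw and anvil, y 25..45 mm at the start.
- jaw_post (a point): Foot of the upright black post (18 mm diameter, from z 34 to z 70 mm) by which the sliding bar is pushed; it stands 170 mm behind (-y of) the jaw face.
- wedge: Loose aluminium wedge, 0.12 kg, 110 long (x), 24 wide. Origin: centre of the underside (z 34 mm). +x is the nose, 8 thick, growing 1 in 8 to 21.8 at the tail, where a red tab 14 thick rises to 44 mm; its back face (x -55) is flat, to be pushed. Starts slack, origin at jig x -52..-44; tightens somewhere in -35..3, the push rising in 0.5 mm; friction keeps it. Push 10-16 N.
- billet: Brass bar 90 (x) x 16 (y) x 16 mm, 0.19 kg, loose on the jig's plate (underside z 20 mm) in the gap between jaw and anvil, a few mm off the anvil and slightly askew. Origin: centre of its underside. Do not squeeze it with more than 25 N.
- offcut: Bystander: brass offcut 20 x 45 x 16 mm lying on the bench behind (+x of) the jig.
- file: Bystander: screwdriver 150 mm with orange handle lying on the bench behind the jig.
- hammer: Bystander: hammer with black handle.
- bowl: Bystander: blue bowl, 110 mm across, 60 tall.
- glass: Bystander: glass tumbler, 72 mm across, 100 tall.
- torch: Bystander: black and green hand torch standing upright, 72 mm across, 152 tall.
- notebook: Bystander: tan notebook 140 x 100 x 16 mm.
Mind the look-alikes: they are no part of the job. Several things have the shape of the wedge; the one meant has the colours described above.

How it is judged:
By the outcome, as a careful person would: the job done as asked, in the order asked, and still so for the second after the job is handed in, with the robot touching nothing.
It also fails if it takes over 45 s, if anything falls off the work surface, if the arm or the gripper's body presses on something with over 40 N, if the wrist force passes 120 N, or if a joint passes its speed limit or range.

## Working session

There is one attempt and no reset: what is moved stays moved. The work goes in short steps, Python scripts to look and compute and a tool call to move; the robot and the scene stay as the last step left them, time stands still between calls to the robot, and variables do not carry over. Pictures are saved under pics/ and viewed, and the job is handed in when it is done.

Besides the shell and the picture viewer there is one more tool, called in YAML: its name, and indented under it one key for each argument. arm_command: Moves the arm, as the interface text tells. Its arguments: {"type":"object","properties":{"motion":{"type":"array","items":{"type":"object","properties":{"travel":{"type":"array","items":{"type":"number"}},"roll":{"type":"number"},"grip":{"type":"number"}}}},"squeeze":{"type":"number"}},"required":["motion"]}

```bash
ls; mkdir -p pics; python3 - <<'E'
from plant import r, vision
import cv2
print(r.get_obs())
for n in ("scene","top","wrist"):
    s=vision.snapshot(n); cv2.imwrite(f"pics/{n}0.png",s["color"][:,:,::-1])
    print(n,s["fx"],s["fy"],s["cx"],s["cy"],s["dist_coeffs"],s["world_from_camera"],s["shot"])
E
```

```text
pics
{'time_s': 0.0, 'joints': array([ 9.35757097e-01,  1.81578794e-01,  1.60798928e+00,  6.56978666e-06,
        1.35382250e+00, -2.06299519e-01]), 'qd': array([ 1.15759465e-04,  9.87732049e-04,  9.68288786e-04,  6.67314314e-06,
       -7.00524598e-04,  1.06849803e-03]), 'joint_efforts': array([-8.45609338e-04, -4.44870543e+01, -3.51346815e+01, -2.66101715e-04,
        9.10409493e-03, -3.52883760e-06]), 'position': array([0.2387037 , 0.52253075, 0.24437197]), 'tool_rot': array([-3.70036831e-04,  2.12732358e-01,  9.77110094e-01, -8.19274060e-04]), 'force': array([ 0.18607769,  0.30645337, -0.24097417]), 'ft_torque': array([ 0.01592497, -0.04402468, -0.05306047]), 'grip_width': 1.0055238545310343}
scene 570.372839112804 570.372839112804 310.53898999179694 240.8802611717471 [-0.15503714  0.          0.          0.          0.        ] [[-0.74159319  0.34501154 -0.57533171  1.40029935]
 [ 0.67035194  0.4141476  -0.61571912  0.88178393]
 [ 0.02584205 -0.84228784 -0.5384082   0.80854551]
 [ 0.          0.          0.          1.        ]] 1
top 589.1623754593592 589.1623754593592 323.713577362034 239.52032602906533 [0.03671417 0.         0.         0.         0.        ] [[ 2.52569059e-02 -9.87009761e-01  1.58662599e-01  3.72690308e-01]
 [-9.99677625e-01 -2.45246914e-02  6.57151634e-03 -8.31956476e-04]
 [-2.59499949e-03 -1.58777426e-01 -9.87310992e-01  1.38535819e+00]
 [ 0.00000000e+00  0.00000000e+00  0.00000000e+00  1.00000000e+00]] 2
wrist 351.8562678704118 351.8562678704118 319.51873056614096 235.61911103208521 [-0.00411124  0.          0.          0.          0.        ] [[ 0.4160794   0.86226945  0.28873748  0.16398148]
 [ 0.90932711 -0.39403627 -0.13363989  0.55788193]
 [-0.00146056  0.31816162 -0.94803536  0.37352793]
 [ 0.          0.          0.          1.        ]] 3
```

View pics/scene0.png

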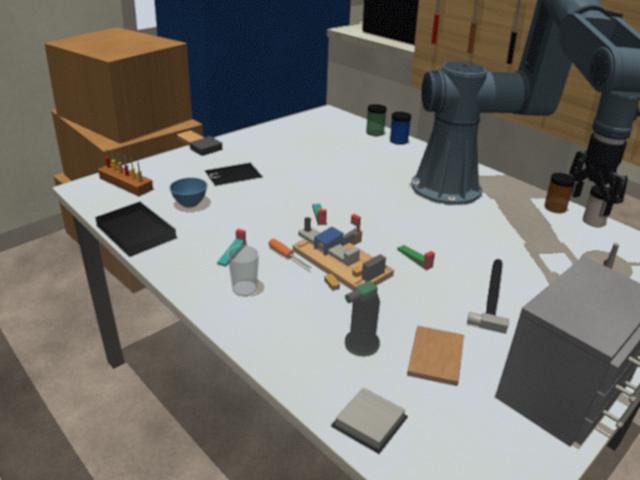

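View pics/top0.png

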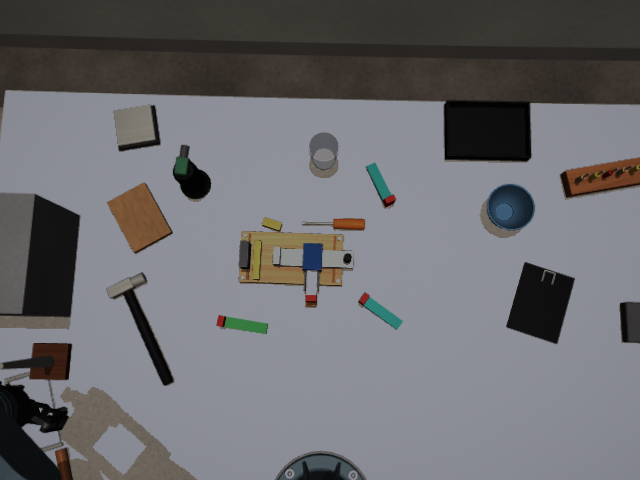

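View pics/wrist0.png

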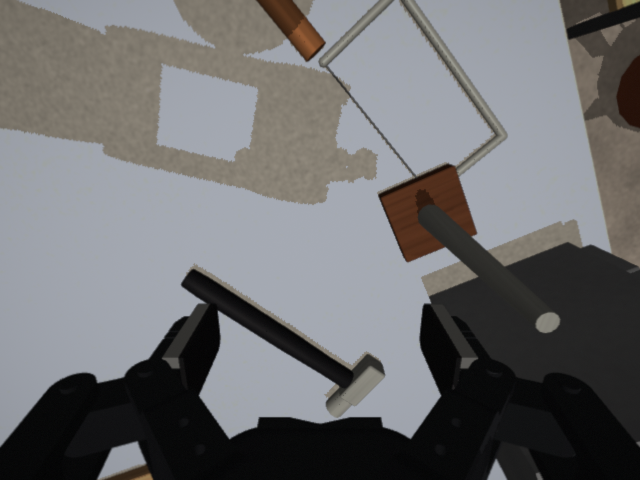

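```bash
cat > h.py <<'E'
import numpy as np, cv2
def K(s): return np.array([[s["fx"],0,s["cx"]],[0,s["fy"],s["cy"]],[0,0,1]])
def ray(s,uv):
    p=cv2.undistortPoints(np.array([[uv]],float),K(s),np.array(s["dist_coeffs"]))[0,0]
    T=np.array(s["world_from_camera"]); return T[:3,3],T[:3,:3]@np.array([p[0],p[1],1])
def atz(s,uv,z):
    o,d=ray(s,uv); return o+d*(z-o[2])/d[2]
def proj(s,P):
    T=np.linalg.inv(np.array(s["world_from_camera"])); 
    return cv2.projectPoints(np.array(P,float).reshape(-1,3),cv2.Rodrigues(T[:3,:3])[0],T[:3,3],K(s),np.array(s["dist_coeffs"]))[0].reshape(-1,2)
def crop(s,x0,y0,x1,y1,f,name):
    cv2.imwrite(name,cv2.resize(s["color"][y0:y1,x0:x1,::-1],None,fx=f,fy=f,interpolation=cv2.INTER_CUBIC))
E
python3 - <<'E'
from plant import r, vision
from h import *
zs=dict(jig=0,anvil=.04,bridge_mid=.034,ledge=.034,jaw=0,jaw_face=.034,jaw_post=.034,wedge=.034,billet=.02)
for n in ("top","scene"):
    s=vision.snapshot(n)
    for t,z in zs.items():
        for d in vision.place_of(s,t)[:3 if t=='wedge' else 1]:
            print(n,t,round(d["score"],2),np.round(d["xy"],1),np.round(atz(s,d["xy"],z)*1000,1))
    if n=="top": crop(s,200,200,400,350,4,"pics/topc.png")
    else: crop(s,260,190,420,310,5,"pics/scenec.png")
print(r.get_obs()["time_s"])
E
```

```text
top jig 0.97 [285.  257.3] [550.4  99.    0. ]
top anvil 0.83 [246.4 255.7] [546.8 185.1  40. ]
top bridge_mid 0.91 [308.5 259.3] [542.7  42.1  34. ]
top ledge 0.88 [308.8 306.9] [433.4  38.2  34. ]
top jaw 0.61 [280.7 255.5] [554.4 109.4   0. ]
top jaw_post 0.92 [346.3 257.8] [548.4 -45.1  34. ]
top wedge 0.98 [246.2 325.7] [387.6 178.9  34. ]
top wedge 0.77 [313.4 279.5] [496.3  29.5  34. ]
top wedge 0.64 [378.5 184.9] [ 723.4 -117.6   34. ]
top billet 0.86 [256.3 261.7] [535.8 164.1  20. ]
scene jig 0.77 [343.7 262.4] [539.5  84.1   0. ]
scene anvil 0.79 [371.3 264. ] [536.5 170.6  40. ]
scene bridge_mid 0.63 [327.9 244.3] [549.9  35.7  34. ]
scene ledge 0.85 [361.4 228.7] [430.2  37.5  34. ]
scene jaw 0.74 [348.6 269.7] [552.5 114.1   0. ]
scene jaw_face 0.92 [352.7 257.6] [544.5 117.2  34. ]
scene jaw_post 0.76 [310.7 228.9] [533.4 -46.7  34. ]
scene wedge 0.9 [228.4 254. ] [765.6 -87.8  34. ]
scene wedge 0.89 [413.8 256. ] [423.9 209.6  34. ]
scene wedge 0.7 [339.3 237. ] [503.7  29.5  34. ]
scene billet 0.63 [366.5 270.2] [542.  162.3  20. ]
1.15
```

View pics/topc.png

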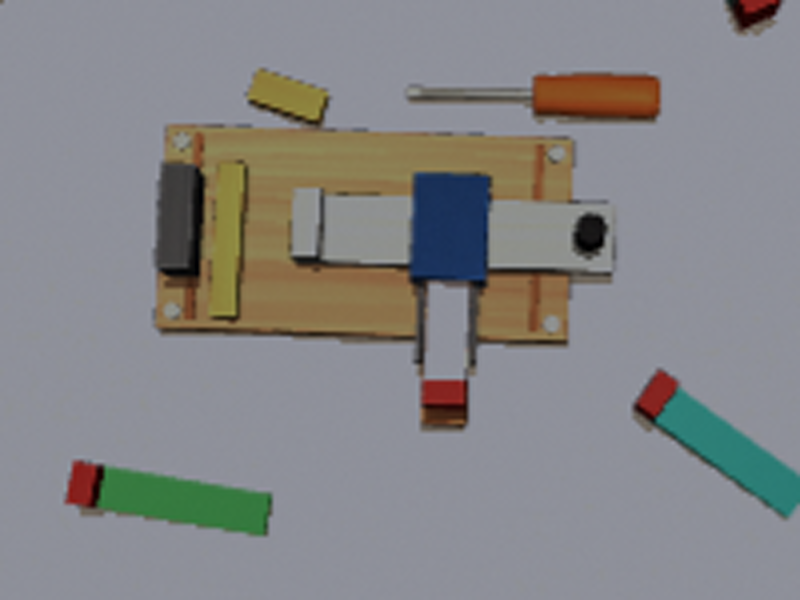

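View pics/scenec.png

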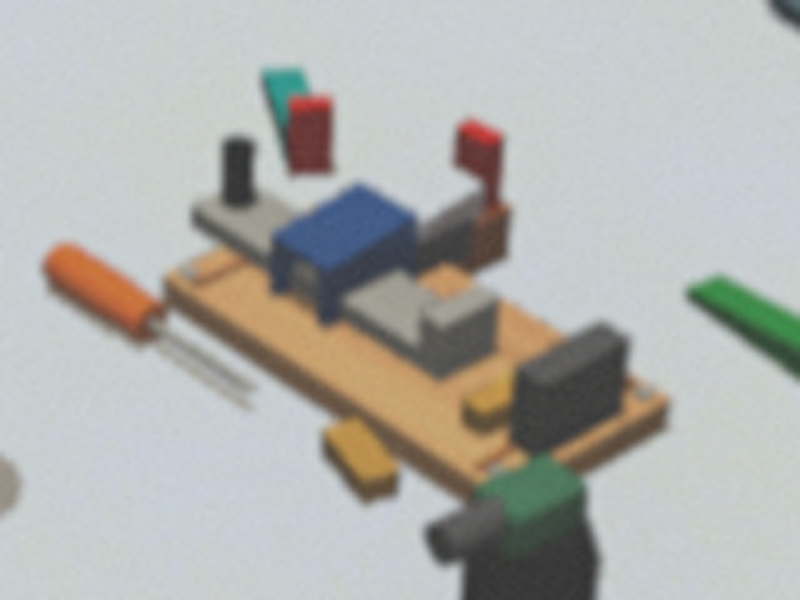

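arm_command:
  motion:
    - {"travel": [-32, -23, 0], "roll": 0, "grip": 0}
    - {"travel": [-32, -23, 0], "roll": 0, "grip": 0}
    - {"travel": [-32, -23, 0], "roll": 0, "grip": 0}
    - {"travel": [-32, -23, 0], "roll": 0, "grip": 0}
    - {"travel": [-32, -23, 0], "roll": 0, "grip": 0}
    - {"travel": [-32, -23, 0], "roll": 0, "grip": 0}
    - {"travel": [-32, -23, 0], "roll": 0, "grip": 0}
    - {"travel": [-32, -23, 0], "roll": 0, "grip": 0}
    - {"travel": [-32, -23, 0], "roll": 0, "grip": 0}
    - {"travel": [-32, -23, 0], "roll": 0, "grip": 0}
    - {"travel": [-32, -23, 0], "roll": 0, "grip": 0}
    - {"travel": [-32, -23, 0], "roll": 0, "grip": 0}

```text
time_s: 2.15
position: [0.4804, 0.1026, 0.2462]
tool_rot: [0.002, 0.205, 0.979, 0.003]
force: [0.3, 0.2, 0.7]
grip_width: 0.004
```

```bash
cat >> h.py <<'E'
def ypr(o):
    from scipy.spatial.transform import Rotation as R
    q=o["tool_rot"]; M=R.from_quat([q[1],q[2],q[3],q[0]]).as_matrix()
    return M
def st(r):
    o=r.get_obs();M=ypr(o);print("t",round(o["time_s"],2),"p",np.round(o["position"]*1000,1),"toolx deg",round(np.degrees(np.arctan2(M[1,0],M[0,0])),2),"tilt",np.round(M[:2,2],4),"F",np.round(o["force"],2),"g",round(o["grip_width"],3),"j",np.round(o["joints"],2))
    return o,M
E
python3 - <<'E'
from plant import r
from h import *
st(r)
E
```

```text
t 2.15 p [480.4 102.6 246.2] toolx deg 156.32 tilt [0.0057 0.0048] F [0.34 0.24 0.66] g 0.004 j [-0.04 -0.02  1.82  0.01  1.34 -1.19]
```

arm_command:
  motion:
    - {"travel": [0, 0, 0], "roll": 0.12, "grip": 0}
    - {"travel": [0, 0, 0], "roll": 0.12, "grip": 0}
    - {"travel": [0, 0, 0], "roll": 0.12, "grip": 0}
    - {"travel": [0, 0, 0], "roll": 0.12, "grip": 0}
    - {"travel": [0, 0, 0], "roll": 0.12, "grip": 0}
    - {"travel": [0, 0, 0], "roll": 0.12, "grip": 0}
    - {"travel": [0, 0, 0], "roll": 0.12, "grip": 0}
    - {"travel": [0, 0, 0], "roll": 0.12, "grip": 0}
    - {"travel": [0, 0, 0], "roll": 0.12, "grip": 0}
    - {"travel": [-33, 20, 0], "roll": 0.05, "grip": 0}
    - {"travel": [-33, 20, 0], "roll": 0, "grip": 0}
    - {"travel": [-33, 20, 0], "roll": 0, "grip": 0}

```text
time_s: 3.15
position: [0.5444, -0.0042, 0.2478]
tool_rot: [0.002, 0.713, 0.701, 0.005]
force: [0.4, 0.7, 0.4]
grip_width: -0.001
```

```bash

python3 - <<'E'
from plant import r,vision
from h import *
st(r)
zs=dict(jig=0,anvil=.04,bridge_mid=.034,ledge=.034,jaw_face=.034,jaw_post=.034,wedge=.034,billet=.02)
s=vision.snapshot("wrist"); cv2.imwrite("pics/wrist1.png",s["color"][:,:,::-1])
for t,z in zs.items():
        for d in vision.place_of(s,t)[:3 if t=='wedge' else 1]:
            print(t,round(d["score"],2),np.round(d["xy"],1),np.round(atz(s,d["xy"],z)*1000,1))
import pickle; pickle.dump(s,open("w1.pkl","wb"))
st(r)
E
```

```text
t 3.15 p [544.4  -4.2 247.8] toolx deg 89.1 tilt [0.0092 0.0047] F [0.45 0.71 0.43] g -0.001 j [-0.23  0.1   1.69  0.01  1.34 -0.22]
jig 0.89 [319.2 102.6] [547.5  94.2   0. ]
ledge 0.75 [204.3 168.4] [435.4  35.2  34. ]
jaw_face 0.94 [319.2  66.2] [547.7 123.1  34. ]
jaw_post 0.76 [321.  245.5] [546.8 -46.   34. ]
wedge 0.94 [477.9 299.3] [ 718.3 -112.3   34. ]
wedge 0.73 [270.  167.3] [498.8  35.1  34. ]
wedge 0.65 [220.7 299. ] [ 436.5 -105.9   34. ]
billet 0.76 [309.8  21. ] [540.1 161.7  20. ]
t 3.6 p [543.5  -2.7 247.7] toolx deg 89.09 tilt [0.0088 0.0046] F [-0.14  0.19  0.8 ] g -0.002 j [-0.23  0.1   1.69  0.01  1.34 -0.21]
```

View pics/wrist1.png

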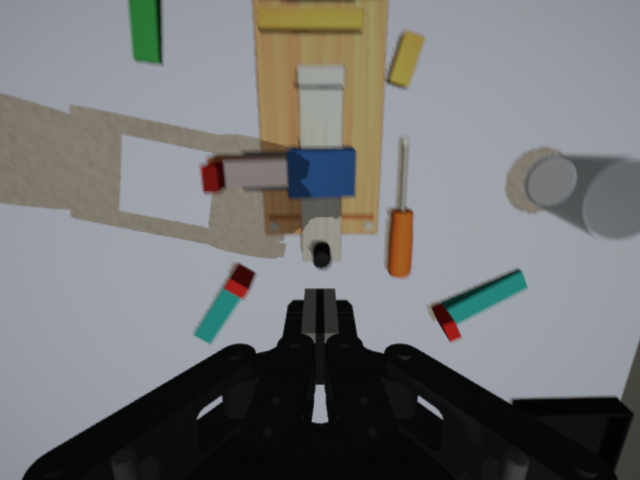

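arm_command:
  motion:
    - {"travel": [-31, 1, 0], "roll": 0, "grip": 0}
    - {"travel": [-31, 1, 0], "roll": 0, "grip": 0}
    - {"travel": [-31, 1, 0], "roll": 0, "grip": 0}
    - {"travel": [0, 0, 36], "roll": 0, "grip": 0}
    - {"travel": [0, 0, 36], "roll": 0, "grip": 0}
    - {"travel": [0, 0, 36], "roll": 0, "grip": 0}
    - {"travel": [0, 0, 30], "roll": 0, "grip": 0}

```text
time_s: 4.18
position: [0.5539, -0.095, 0.117]
tool_rot: [0.013, 0.708, 0.706, 0.01]
force: [-0.0, -0.0, 0.5]
grip_width: -0.002
```

```bash

python3 - <<'E'
from plant import r,vision
from h import *
st(r)
s=vision.snapshot("wrist"); cv2.imwrite("pics/wrist2.png",s["color"][:,:,::-1])
for t,z in dict(jig=0,jaw_post=.034,jaw_face=.034,bridge_mid=.034).items():
        for d in vision.place_of(s,t)[:3 if t=='wedge' else 1]:
            print(t,round(d["score"],2),np.round(d["xy"],1),np.round(atz(s,d["xy"],z)*1000,1))
E
```

```text
t 4.18 p [553.9 -95.  117. ] toolx deg 89.78 tilt [ 0.0319 -0.0039] F [-0.   -0.04  0.5 ] g -0.002 j [-0.39  0.28  1.77  0.01  1.06 -0.39]
jaw_post 0.96 [303.3 178.5] [546.6 -47.1  34. ]
```

View pics/wrist2.png

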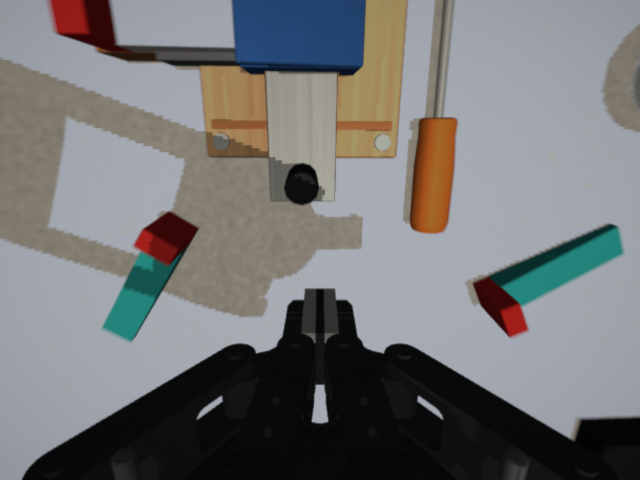

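arm_command:
  motion:
    - {"travel": [0, -3, 15], "roll": 0, "grip": 0}
    - {"travel": [0, -3, 15], "roll": 0, "grip": 0}
    - {"travel": [0, -3, 15], "roll": 0, "grip": 0}
    - {"travel": [0, 0, 6], "roll": 0, "grip": 0}
    - {"travel": [0, 0, 0], "roll": 0, "grip": 0}

```text
time_s: 4.85
position: [0.5591, -0.0982, 0.0838]
tool_rot: [0.026, 0.707, 0.707, 0.016]
force: [1.1, -1.2, -0.8]
grip_width: -0.002
```

```bash

python3 - <<'E'
from plant import r,vision
from h import *
st(r)
E
```

```text
t 4.85 p [559.1 -98.2  83.8] toolx deg 89.97 tilt [ 0.0587 -0.0147] F [ 1.09 -1.18 -0.82] g -0.002 j [-0.39  0.33  1.79  0.01  0.97 -0.39]
```

arm_command:
  motion:
    - {"travel": [0, 0, 0], "roll": 0, "grip": 0}
    - {"travel": [0, 0, 0], "roll": 0, "grip": 0}

```text
time_s: 5.02
position: [0.5616, -0.0987, 0.0876]
tool_rot: [0.028, 0.706, 0.707, 0.017]
force: [0.5, 0.7, 0.8]
grip_width: -0.0
```

```bash

python3 - <<'E'
from plant import r,vision
from h import *
st(r)
E
```

```text
t 5.02 p [561.6 -98.7  87.6] toolx deg 90.01 tilt [ 0.0638 -0.0167] F [0.53 0.73 0.8 ] g -0.0 j [-0.39  0.32  1.79  0.01  0.97 -0.39]
```

arm_command:
  motion:
    - {"travel": [0, -8, 0], "roll": 0, "grip": 0}

```text
time_s: 5.1
position: [0.5556, -0.0994, 0.0891]
tool_rot: [0.03, 0.706, 0.707, 0.018]
force: [-0.2, 0.2, -0.7]
grip_width: -0.005
```

```bash

python3 - <<'E'
from plant import r,vision
from h import *
st(r)
E
```

```text
t 5.1 p [555.6 -99.4  89.1] toolx deg 90.02 tilt [ 0.0678 -0.0182] F [-0.18  0.19 -0.74] g -0.005 j [-0.39  0.31  1.8   0.01  0.96 -0.4 ]
```

arm_command:
  motion:
    - {"travel": [0, 0, 0], "roll": 0, "grip": 0}
    - {"travel": [0, 0, 0], "roll": 0, "grip": 0}
    - {"travel": [0, 0, 0], "roll": 0, "grip": 0}
    - {"travel": [0, 0, 0], "roll": 0, "grip": 0}

```text
time_s: 5.43
position: [0.5552, -0.0996, 0.0913]
tool_rot: [0.032, 0.706, 0.707, 0.018]
force: [-0.9, -0.1, 0.2]
grip_width: 0.0
```

```bash

python3 - <<'E'
from plant import r,vision
from h import *
st(r);s=vision.snapshot("wrist");st(r);s=vision.snapshot("wrist");s=vision.snapshot("wrist");o,M=st(r);print(o["joint_efforts"])
E
```

```text
t 5.43 p [555.2 -99.6  91.3] toolx deg 90.02 tilt [ 0.0698 -0.0192] F [-0.89 -0.07  0.2 ] g 0.0 j [-0.39  0.3   1.8   0.01  0.96 -0.4 ]
t 5.48 p [555.2 -99.6  91.2] toolx deg 90.02 tilt [ 0.0698 -0.0192] F [ 0.2  -1.14  0.62] g -0.001 j [-0.39  0.3   1.8   0.01  0.96 -0.4 ]
t 5.58 p [555.1 -99.5  91. ] toolx deg 90.02 tilt [ 0.0693 -0.019 ] F [0.66 0.18 0.71] g -0.001 j [-0.39  0.3   1.8   0.01  0.96 -0.4 ]
[-2.41712434e-03 -4.48827124e+01 -2.93380523e+01  3.61452496e-02
 -3.39671373e-01  1.55305656e-05]
```

arm_command:
  motion:
    - {"travel": [0, -10, 33], "roll": 0, "grip": 0}

```text
time_s: 5.67
position: [0.5536, -0.1023, 0.0634]
tool_rot: [0.038, 0.706, 0.707, 0.021]
force: [2.3, -0.1, 0.3]
grip_width: -0.001
```

```bash

python3 - <<'E'
from plant import r,vision
from h import *
st(r);s=vision.snapshot("wrist");st(r);s=vision.snapshot("wrist");st(r);s=vision.snapshot("wrist");st(r);s=vision.snapshot("scene"); st(r)
crop(s,260,170,420,290,5,"pics/s3.png")
E
```

```text
t 5.67 p [ 553.6 -102.3   63.4] toolx deg 90.03 tilt [ 0.0822 -0.0241] F [ 2.29 -0.09  0.27] g -0.001 j [-0.4   0.34  1.83  0.01  0.89 -0.41]
t 5.72 p [545.1 -99.7  53.2] toolx deg 90.03 tilt [ 0.0666 -0.0181] F [-6.22  0.94 -5.17] g -0.005 j [-0.4   0.35  1.84  0.01  0.88 -0.41]
t 5.77 p [543.5 -98.8  53.4] toolx deg 90.02 tilt [ 0.0615 -0.0158] F [-0.9   1.18 -0.76] g -0.001 j [-0.4   0.35  1.84  0.01  0.89 -0.41]
t 5.82 p [544.9 -99.1  55.1] toolx deg 90.01 tilt [ 0.0636 -0.0165] F [ 0.35  0.39 -0.35] g 0.0 j [-0.4   0.35  1.84  0.01  0.89 -0.41]
t 5.87 p [546.5 -99.8  56.7] toolx deg 90.01 tilt [ 0.0668 -0.0178] F [ 0.66 -0.06  0.88] g -0.001 j [-0.4   0.35  1.83  0.01  0.89 -0.41]
```

View pics/s3.png

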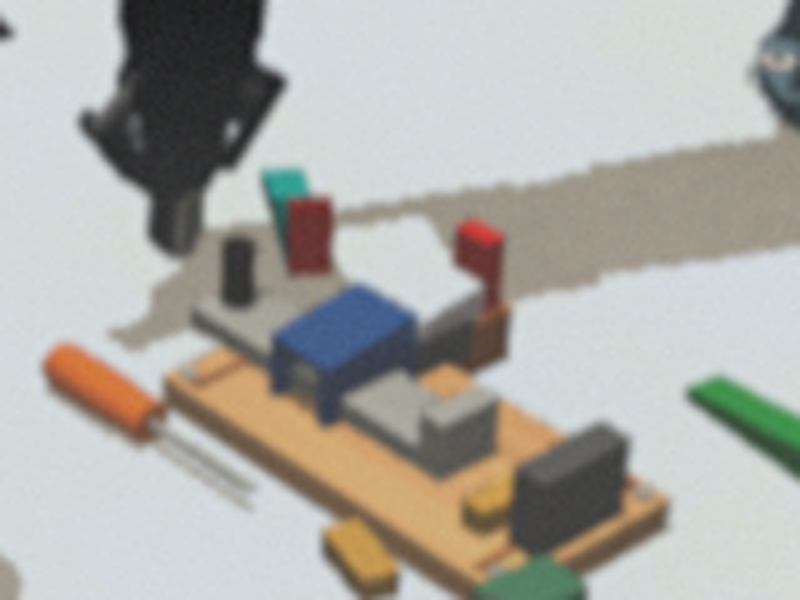

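arm_command:
  motion:
    - {"travel": [8, 0, 0], "roll": 0, "grip": 0}
    - {"travel": [8, 0, 0], "roll": 0, "grip": 0}
    - {"travel": [8, 0, 0], "roll": 0, "grip": 0}
    - {"travel": [8, 0, 0], "roll": 0, "grip": 0}

```text
time_s: 6.2
position: [0.5501, -0.0673, 0.0604]
tool_rot: [0.033, 0.707, 0.706, 0.019]
force: [-0.4, -2.4, -1.0]
grip_width: 0.001
```

```bash

python3 - <<'E'
from plant import r,vision
from h import *
st(r);s=vision.snapshot("wrist");st(r)
E
```

```text
t 6.2 p [550.1 -67.3  60.4] toolx deg 89.88 tilt [ 0.0731 -0.0203] F [-0.38 -2.42 -1.01] g 0.001 j [-0.34  0.33  1.84  0.01  0.89 -0.34]
t 6.25 p [550.  -66.   60.4] toolx deg 89.93 tilt [ 0.0729 -0.0198] F [-0.15  1.25  0.2 ] g -0.0 j [-0.34  0.33  1.84  0.01  0.89 -0.34]
```

arm_command:
  motion:
    - {"travel": [6, 0, 0], "roll": 0, "grip": 0}
    - {"travel": [6, 0, 0], "roll": 0, "grip": 0}
    - {"travel": [6, 0, 0], "roll": 0, "grip": 0}

```text
time_s: 6.5
position: [0.5506, -0.0469, 0.0609]
tool_rot: [0.034, 0.706, 0.707, 0.018]
force: [0.5, -2.5, -1.8]
grip_width: -0.002
```

```bash

python3 - <<'E'
from plant import r,vision
from h import *
st(r);s=vision.snapshot("top");st(r); crop(s,200,200,400,350,4,"pics/t4.png")
E
```

```text
t 6.5 p [550.6 -46.9  60.9] toolx deg 90.03 tilt [ 0.0744 -0.022 ] F [ 0.46 -2.48 -1.75] g -0.002 j [-0.3   0.33  1.85  0.    0.89 -0.3 ]
t 6.55 p [550.4 -45.6  60.8] toolx deg 90.04 tilt [ 0.074  -0.0209] F [ 0.08  1.02 -0.62] g -0.002 j [-0.3   0.33  1.85  0.    0.89 -0.3 ]
```

View pics/t4.png

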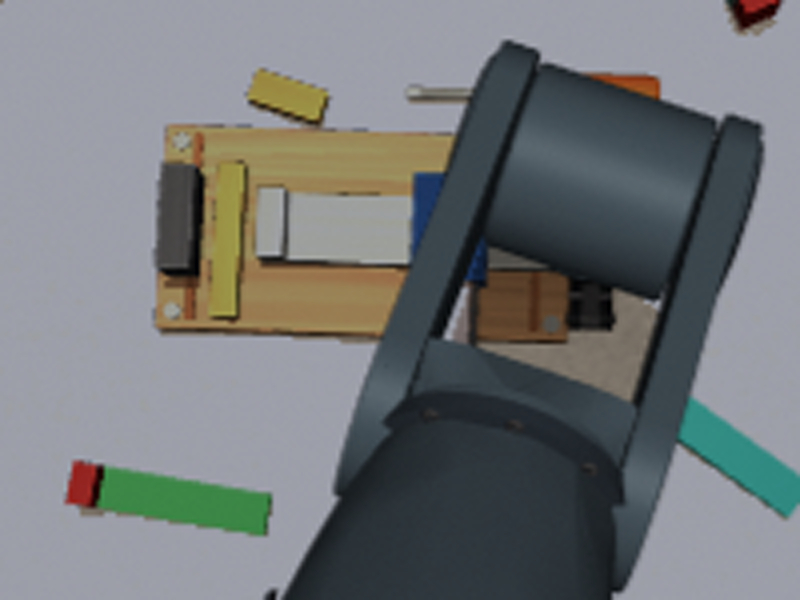

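arm_command:
  motion:
    - {"travel": [4, -0.5, 0], "roll": 0, "grip": 0}
    - {"travel": [4, -0.5, 0], "roll": 0, "grip": 0}
    - {"travel": [4, -0.5, 0], "roll": 0, "grip": 0}

```text
time_s: 6.8
position: [0.5501, -0.0333, 0.061]
tool_rot: [0.035, 0.706, 0.707, 0.019]
force: [2.1, -3.5, -2.0]
grip_width: -0.001
```

```bash

python3 - <<'E'
from plant import r,vision
from h import *
st(r);s=vision.snapshot("top");st(r); crop(s,200,200,400,350,4,"pics/t5.png")
E
```

```text
t 6.8 p [550.1 -33.3  61. ] toolx deg 90.04 tilt [ 0.0769 -0.0224] F [ 2.08 -3.53 -2.04] g -0.001 j [-0.28  0.33  1.85 -0.    0.88 -0.28]
t 6.85 p [549.8 -32.5  60.9] toolx deg 90.05 tilt [ 0.0764 -0.0216] F [ 1.26 -1.27 -0.11] g -0.002 j [-0.27  0.33  1.85 -0.    0.88 -0.28]
```

View pics/t5.png

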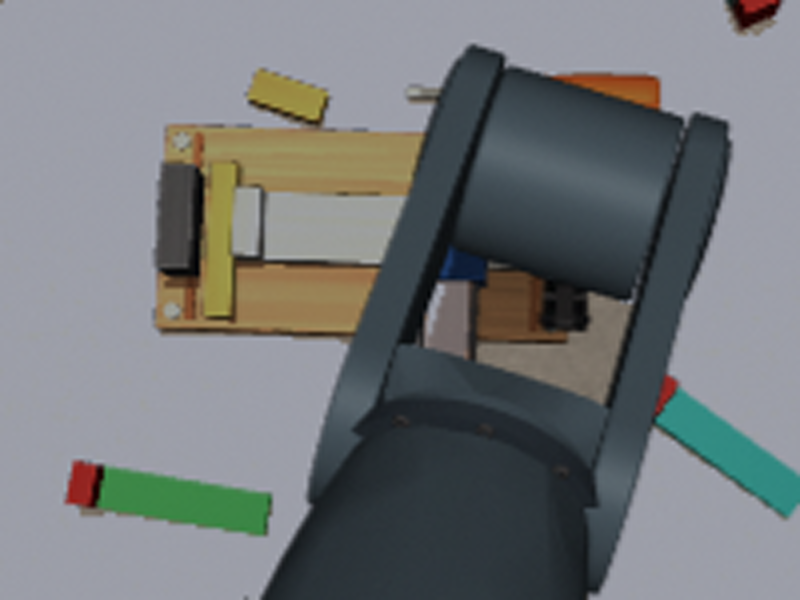

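arm_command:
  motion:
    - {"travel": [1.5, 0, 0], "roll": 0, "grip": 0}
    - {"travel": [1.5, 0, 0], "roll": 0, "grip": 0}

```text
time_s: 7.02
position: [0.5499, -0.0296, 0.061]
tool_rot: [0.035, 0.706, 0.707, 0.019]
force: [0.9, -3.6, -0.1]
grip_width: -0.001
```

arm_command:
  motion:
    - {"travel": [1.5, 0, 0], "roll": 0, "grip": 0}

```text
time_s: 7.1
position: [0.5499, -0.0284, 0.061]
tool_rot: [0.035, 0.706, 0.707, 0.019]
force: [-0.2, -10.4, -0.7]
grip_width: 0.002
```

arm_command:
  motion:
    - {"travel": [1.5, 0, 0], "roll": 0, "grip": 0}

```text
time_s: 7.18
position: [0.55, -0.0283, 0.061]
tool_rot: [0.036, 0.706, 0.707, 0.018]
force: [-1.4, -14.6, -2.0]
grip_width: -0.002
```

```bash

python3 - <<'E'
from plant import r,vision
from h import *
st(r);s=vision.snapshot("top");st(r); crop(s,200,200,400,350,4,"pics/t6.png")
E
```

```text
t 7.18 p [550.  -28.3  61. ] toolx deg 90.08 tilt [ 0.0765 -0.0255] F [ -1.42 -14.61  -2.  ] g -0.002 j [-0.26  0.32  1.85 -0.01  0.88 -0.26]
t 7.23 p [549.9 -28.4  61. ] toolx deg 90.08 tilt [ 0.0764 -0.0258] F [-0.95 -9.69 -1.5 ] g -0.001 j [-0.26  0.32  1.85 -0.01  0.88 -0.26]
```

View pics/t6.png

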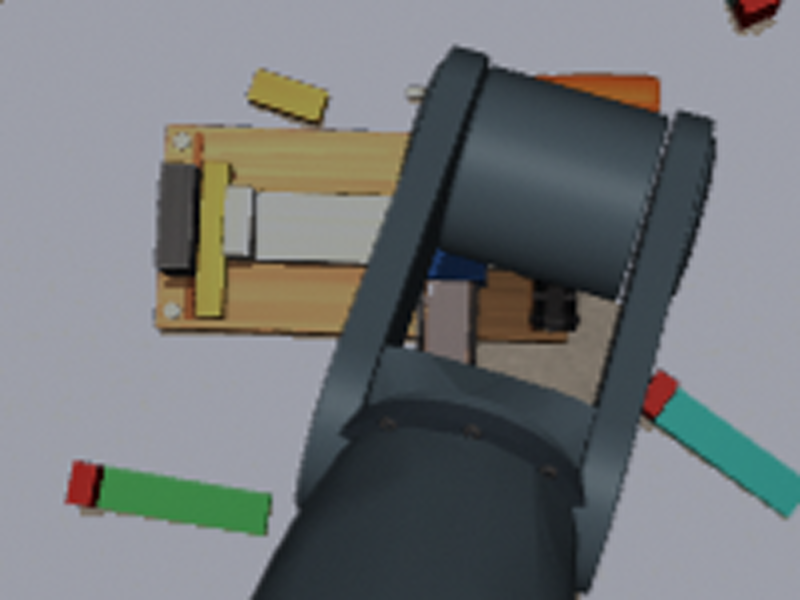

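arm_command:
  motion:
    - {"travel": [1.8, 0, 0], "roll": 0, "grip": 0}

```text
time_s: 7.32
position: [0.55, -0.0284, 0.0611]
tool_rot: [0.037, 0.706, 0.707, 0.017]
force: [-0.4, -12.5, -0.6]
grip_width: -0.003
```

arm_command:
  motion:
    - {"travel": [-6, 0, 0], "roll": 0, "grip": 0}
    - {"travel": [-20, 0, 0], "roll": 0, "grip": 0}
    - {"travel": [0, 0, -35], "roll": 0, "grip": 0}
    - {"travel": [0, 0, -35], "roll": 0, "grip": 0}
    - {"travel": [0, 0, -35], "roll": 0, "grip": 0}

```text
time_s: 7.73
position: [0.5341, -0.0498, 0.158]
tool_rot: [0.025, 0.707, 0.707, 0.012]
force: [1.2, -0.9, -0.6]
grip_width: 0.001
```

```bash

python3 - <<'E'
from plant import r,vision
from h import *
st(r);s=vision.snapshot("wrist");s=vision.snapshot("wrist");st(r); cv2.imwrite("pics/w7.png",s["color"][:,:,::-1])
for t,z in dict(jig=0,ledge=.034,bridge_mid=.034,jaw_post=.034,jaw_face=.034,wedge=.034).items():
        for d in vision.place_of(s,t)[:3 if t=='wedge' else 1]:
            print(t,round(d["score"],2),np.round(d["xy"],1),np.round(atz(s,d["xy"],z)*1000,1))
E
```

```text
t 7.73 p [534.1 -49.8 158. ] toolx deg 90.01 tilt [ 0.0521 -0.0172] F [ 1.15 -0.89 -0.56] g 0.001 j [-0.31  0.16  1.82 -0.    1.11 -0.31]
t 7.83 p [539.  -50.9 164.3] toolx deg 90.03 tilt [ 0.0657 -0.0215] F [ 1.43 -0.63 -0.39] g -0.001 j [-0.31  0.15  1.82 -0.    1.1  -0.31]
jig 0.77 [314.1  25.8] [544.2  92.5   0. ]
jaw_post 0.92 [317.8 171.9] [544.9  -8.4  34. ]
wedge 0.83 [189.1 297.8] [ 439.7 -109.9   34. ]
wedge 0.76 [508.1 284.7] [ 708.8 -106.5   34. ]
wedge 0.75 [250.1 111. ] [498.3  33.9  34. ]
```

View pics/w7.png

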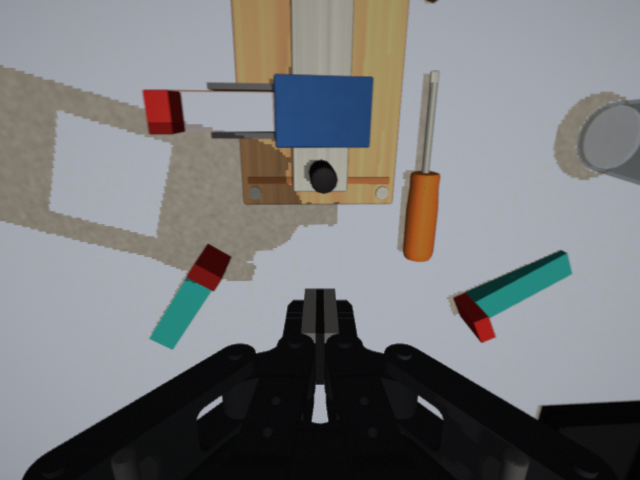

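arm_command:
  motion:
    - {"travel": [0, 0, 0], "roll": 0.124, "grip": 0}
    - {"travel": [0, 0, 0], "roll": 0.124, "grip": 0}
    - {"travel": [0, 0, 0], "roll": 0.124, "grip": 0}
    - {"travel": [0, 0, 0], "roll": 0.124, "grip": 0}
    - {"travel": [0, 0, 0], "roll": 0.124, "grip": 0}
    - {"travel": [0, 0, 0], "roll": 0.124, "grip": 0}
    - {"travel": [0, 0, 0], "roll": 0.124, "grip": 0}
    - {"travel": [0, 0, 0], "roll": 0.124, "grip": 0}
    - {"travel": [0, 0, 0], "roll": 0.124, "grip": 0}
    - {"travel": [0, 0, 0], "roll": 0.124, "grip": 0}
    - {"travel": [0, 0, 0], "roll": 0.124, "grip": 0}
    - {"travel": [0, 0, 0], "roll": 0.124, "grip": 0}

```text
time_s: 9.13
position: [0.5253, -0.0456, 0.1393]
tool_rot: [0.004, 0.999, 0.035, 0.012]
force: [0.3, -1.0, -0.0]
grip_width: 0.0
```

```bash

python3 - <<'E'
from plant import r,vision
from h import *
o,M=st(r);print(np.round(M,3))
E
```

```text
t 9.13 p [525.3 -45.6 139.3] toolx deg 3.97 tilt [ 0.0243 -0.0069] F [ 0.3  -1.03 -0.  ] g 0.0 j [-0.31  0.18  1.84  0.    1.1   1.19]
[[ 0.997  0.069  0.024]
 [ 0.069 -0.998 -0.007]
 [ 0.024  0.009 -1.   ]]
```

arm_command:
  motion:
    - {"travel": [-27, -22, 0], "roll": 0.04, "grip": 0}
    - {"travel": [-27, -22, 0], "roll": 0.035, "grip": 0}
    - {"travel": [-27, -22, 0], "roll": 0, "grip": 0}
    - {"travel": [-27, -20, 0], "roll": 0, "grip": 0}

```text
time_s: 9.47
position: [0.4145, 0.038, 0.131]
tool_rot: [0.003, 1.0, -0.012, 0.009]
force: [0.3, 0.7, 1.2]
grip_width: -0.001
```

```bash

python3 - <<'E'
from plant import r,vision
from h import *
st(r);s=vision.snapshot("wrist");s=vision.snapshot("wrist");s=vision.snapshot("wrist"); st(r)
cv2.imwrite("pics/w8.png",s["color"][:,:,::-1])
for t,z in dict(jig=0,ledge=.034,bridge_mid=.034,jaw_post=.034,jaw_face=.034,wedge=.034).items():
        for d in vision.place_of(s,t)[:2 if t=='wedge' else 1]:
            print(t,round(d["score"],2),np.round(d["xy"],1),np.round(atz(s,d["xy"],z)*1000,1))
o,M=st(r)
E
```

```text
t 9.47 p [414.5  38.  131. ] toolx deg -1.36 tilt [ 0.0182 -0.0055] F [0.25 0.68 1.21] g -0.001 j [-0.19 -0.05  2.11 -0.    1.07  1.4 ]
t 9.62 p [414.   38.6 131. ] toolx deg -1.16 tilt [ 0.0178 -0.0055] F [-0.54 -1.13  0.92] g -0.0 j [-0.19 -0.05  2.11 -0.    1.07  1.4 ]
jig 0.88 [233.6  34.4] [547.1  94.2   0. ]
jaw_post 0.68 [396.4  17.8] [546.3  -5.4  34. ]
jaw_face 0.58 [95.9 20.9] [548.2 164.1  34. ]
wedge 0.64 [325.9 108.5] [498.9  35.1  34. ]
wedge 0.59 [130.7 263.2] [401.1 171.5  34. ]
t 9.92 p [417.6  36.5 132.6] toolx deg -1.34 tilt [ 0.0215 -0.0065] F [-0.5  -0.56  0.14] g -0.005 j [-0.2  -0.05  2.1  -0.    1.07  1.4 ]
```

View pics/w8.png

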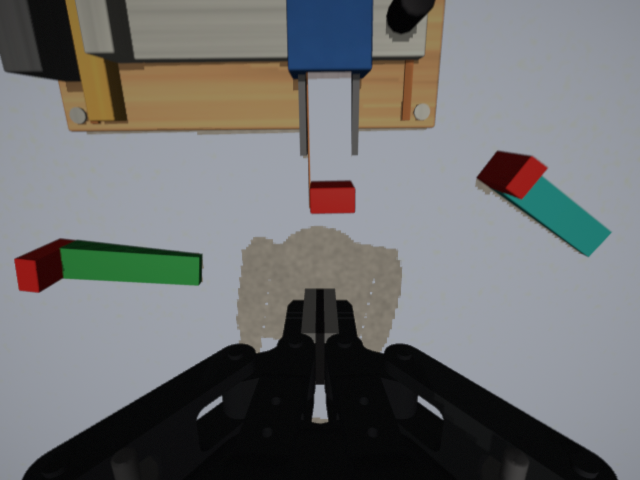

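arm_command:
  motion:
    - {"travel": [-5, 1.5, 36], "roll": -0.015, "grip": 0}

```text
time_s: 10.0
position: [0.4199, 0.0334, 0.1016]
tool_rot: [0.004, 1.0, -0.004, 0.017]
force: [2.2, -0.7, -0.0]
grip_width: -0.003
```

```bash

python3 - <<'E'
from plant import r,vision
from h import *
for i in range(4): s=vision.snapshot("wrist")
st(r)
E
```

```text
t 10.2 p [412.7  34.7  96.2] toolx deg -0.55 tilt [ 0.0186 -0.0059] F [ 0.21 -0.98  0.34] g 0.004 j [-0.2   0.01  2.13 -0.    0.98  1.38]
```

arm_command:
  motion:
    - {"travel": [-3, 0, 38], "roll": 0, "grip": 0}

```text
time_s: 10.28
position: [0.4179, 0.033, 0.0644]
tool_rot: [0.004, 1.0, -0.005, 0.017]
force: [3.2, -0.6, 0.9]
grip_width: -0.001
```

```bash

python3 - <<'E'
from plant import r,vision
from h import *
for i in range(4): s=vision.snapshot("wrist")
st(r)
cv2.imwrite("pics/w9.png",s["color"][:,:,::-1])
s=vision.snapshot("scene"); crop(s,260,170,420,290,5,"pics/s9.png")
E
```

```text
t 10.48 p [410.6  34.5  58.8] toolx deg -0.56 tilt [ 0.0176 -0.0057] F [-0.09  0.7   0.79] g -0.0 j [-0.2   0.09  2.15 -0.    0.88  1.38]
```

View pics/s9.png

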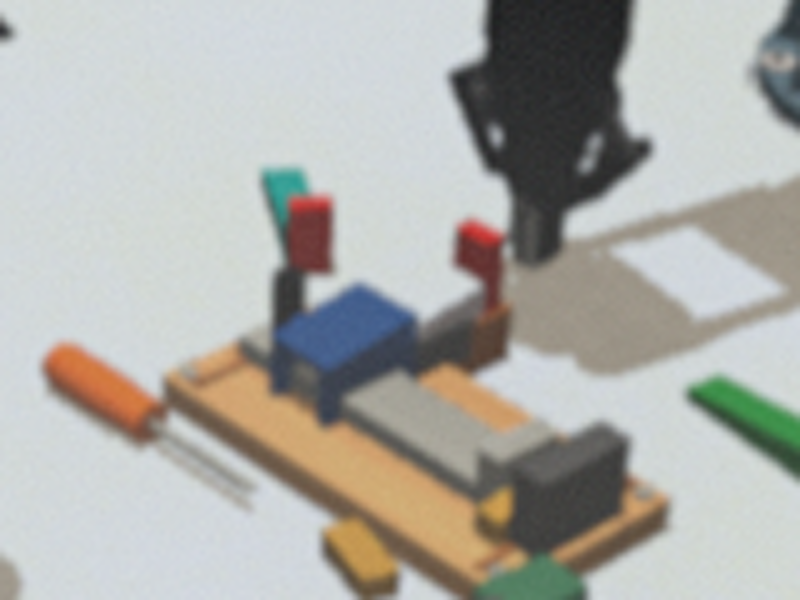

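View pics/w9.png

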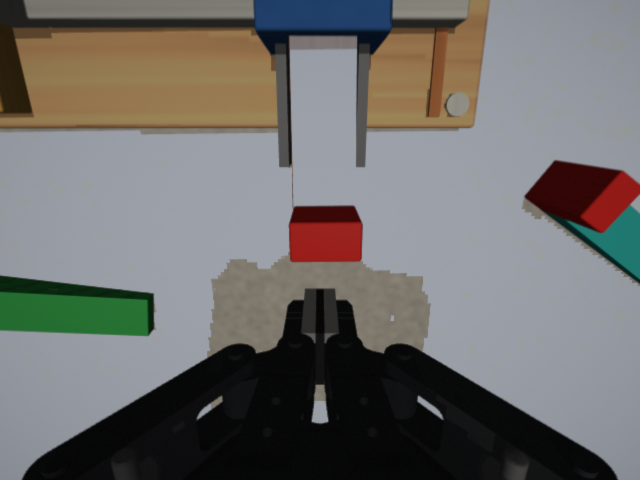

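arm_command:
  motion:
    - {"travel": [7, 0.5, 2.5], "roll": 0, "grip": 0}
    - {"travel": [6, 0.5, 2], "roll": 0, "grip": 0}

```text
time_s: 10.7
position: [0.4279, 0.0328, 0.0592]
tool_rot: [0.004, 1.0, -0.005, 0.013]
force: [0.0, -0.2, 0.9]
grip_width: 0.004
```

```bash

python3 - <<'E'
from plant import r,vision
from h import *
for i in range(2): s=vision.snapshot("wrist")
st(r)
E
```

```text
t 10.8 p [428.3  32.6  59. ] toolx deg -0.54 tilt [ 0.0271 -0.0076] F [ 0.21  0.19 -0.75] g -0.0 j [-0.2   0.12  2.12 -0.    0.88  1.38]
```

arm_command:
  motion:
    - {"travel": [5, 0, 0], "roll": 0, "grip": 0}

```text
time_s: 10.88
position: [0.4332, 0.0327, 0.0595]
tool_rot: [0.004, 1.0, -0.005, 0.013]
force: [-0.8, 0.6, 0.3]
grip_width: -0.001
```

arm_command:
  motion:
    - {"travel": [4, 0, 0], "roll": 0, "grip": 0}

```text
time_s: 10.97
position: [0.4383, 0.0325, 0.0604]
tool_rot: [0.004, 1.0, -0.005, 0.014]
force: [-0.6, 0.1, 1.0]
grip_width: 0.004
```

arm_command:
  motion:
    - {"travel": [3, 0, 0], "roll": 0, "grip": 0}

```text
time_s: 11.05
position: [0.442, 0.0325, 0.0608]
tool_rot: [0.004, 1.0, -0.005, 0.014]
force: [-0.5, 0.1, 0.5]
grip_width: 0.002
```

arm_command:
  motion:
    - {"travel": [2, 0, 0.3], "roll": 0, "grip": 0}

```text
time_s: 11.13
position: [0.4447, 0.0324, 0.0608]
tool_rot: [0.004, 1.0, -0.005, 0.015]
force: [-0.8, -0.5, 0.2]
grip_width: 0.003
```

```bash

python3 - <<'E'
from plant import r,vision
from h import *
s=vision.snapshot("wrist")
st(r)
cv2.imwrite("pics/w10.png",s["color"][:,:,::-1])
s=vision.snapshot("scene"); crop(s,260,170,420,290,5,"pics/s10.png")
E
```

```text
t 11.18 p [445.   32.3  60.8] toolx deg -0.54 tilt [ 0.0297 -0.0081] F [ 0.92 -0.99 -0.33] g -0.003 j [-0.19  0.15  2.08 -0.    0.89  1.39]
```

View pics/s10.png

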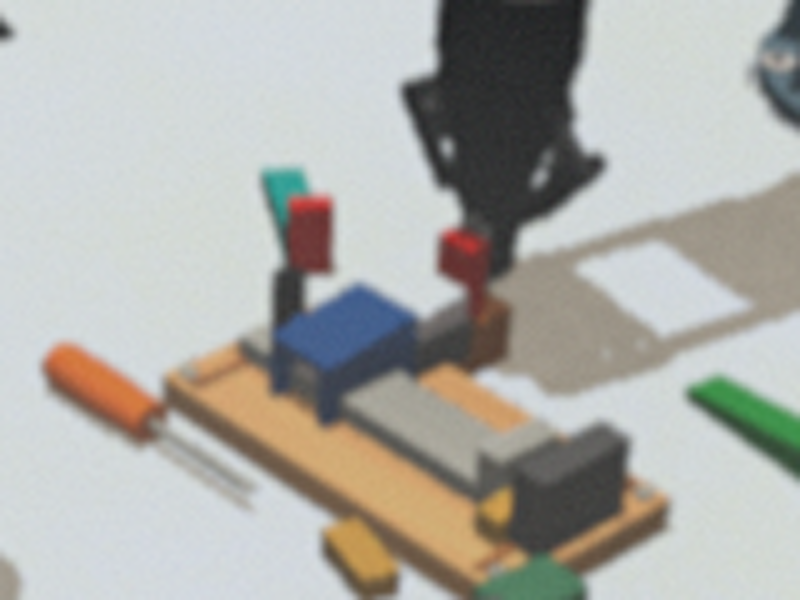

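View pics/w10.png

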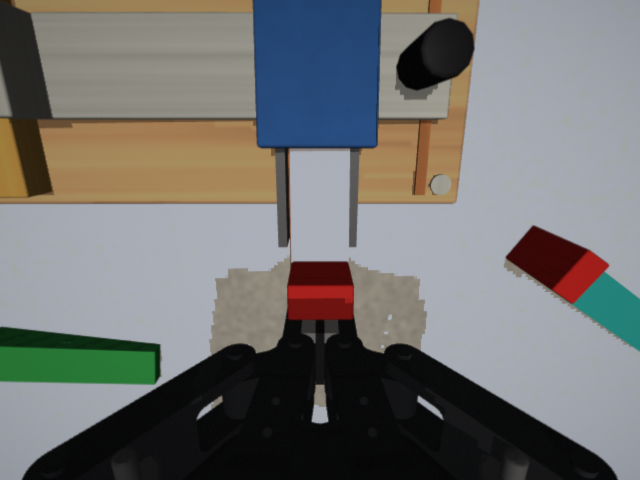

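arm_command:
  motion:
    - {"travel": [1.3, 0, 0.4], "roll": 0, "grip": 0}
    - {"travel": [1.3, 0, 0.4], "roll": 0, "grip": 0}

```text
time_s: 11.4
position: [0.4468, 0.0325, 0.0596]
tool_rot: [0.004, 1.0, -0.005, 0.014]
force: [-0.4, 0.3, 1.0]
grip_width: -0.003
```

arm_command:
  motion:
    - {"travel": [1.3, 0, 0.4], "roll": 0, "grip": 0}
    - {"travel": [1.3, 0, 0.4], "roll": 0, "grip": 0}

```text
time_s: 11.57
position: [0.4491, 0.0326, 0.0586]
tool_rot: [0.004, 1.0, -0.005, 0.014]
force: [-0.4, 0.9, 0.1]
grip_width: -0.001
```

arm_command:
  motion:
    - {"travel": [1.3, 0, 0.4], "roll": 0, "grip": 0}
    - {"travel": [1.3, 0, 0.4], "roll": 0, "grip": 0}

```text
time_s: 11.73
position: [0.4516, 0.0326, 0.0576]
tool_rot: [0.004, 1.0, -0.005, 0.013]
force: [-0.1, 0.1, -0.1]
grip_width: 0.001
```

arm_command:
  motion:
    - {"travel": [1.3, 0, 0.3], "roll": 0, "grip": 0}
    - {"travel": [1.3, 0, 0.3], "roll": 0, "grip": 0}
    - {"travel": [1.3, 0, 0.3], "roll": 0, "grip": 0}

```text
time_s: 11.98
position: [0.4559, 0.0325, 0.0566]
tool_rot: [0.004, 1.0, -0.005, 0.013]
force: [0.1, 1.0, 0.6]
grip_width: -0.005
```

arm_command:
  motion:
    - {"travel": [1.3, 0, 0.1], "roll": 0, "grip": 0}
    - {"travel": [1.3, 0, 0.1], "roll": 0, "grip": 0}
    - {"travel": [1.3, 0, 0.1], "roll": 0, "grip": 0}

```text
time_s: 12.23
position: [0.4602, 0.0325, 0.0563]
tool_rot: [0.004, 1.0, -0.005, 0.013]
force: [-0.7, -1.1, -0.0]
grip_width: -0.002
```

arm_command:
  motion:
    - {"travel": [1.3, 0, 0.05], "roll": 0, "grip": 0}
    - {"travel": [1.3, 0, 0.05], "roll": 0, "grip": 0}
    - {"travel": [1.3, 0, 0.05], "roll": 0, "grip": 0}

```text
time_s: 12.48
position: [0.4643, 0.0325, 0.0562]
tool_rot: [0.004, 1.0, -0.005, 0.013]
force: [-5.7, -0.6, 5.2]
grip_width: -0.001
```

arm_command:
  motion:
    - {"travel": [1.3, 0, 0.05], "roll": 0, "grip": 0}
    - {"travel": [1.3, 0, 0.05], "roll": 0, "grip": 0}
    - {"travel": [1.3, 0, 0.05], "roll": 0, "grip": 0}

```text
time_s: 12.73
position: [0.4644, 0.0328, 0.0551]
tool_rot: [0.003, 1.0, -0.004, 0.008]
force: [-5.2, -0.4, 4.6]
grip_width: 0.004
```

```bash

python3 - <<'E'
from plant import r,vision
from h import *
s=vision.snapshot("wrist")
st(r)
cv2.imwrite("pics/w11.png",s["color"][:,:,::-1])
s=vision.snapshot("scene"); crop(s,260,170,420,290,5,"pics/s11.png")
E
```

```text
t 12.78 p [464.4  32.8  55.1] toolx deg -0.48 tilt [ 0.0155 -0.0069] F [-5.38 -0.96  4.52] g 0.002 j [-0.18  0.21  2.02 -0.01  0.9   1.4 ]
```

View pics/s11.png

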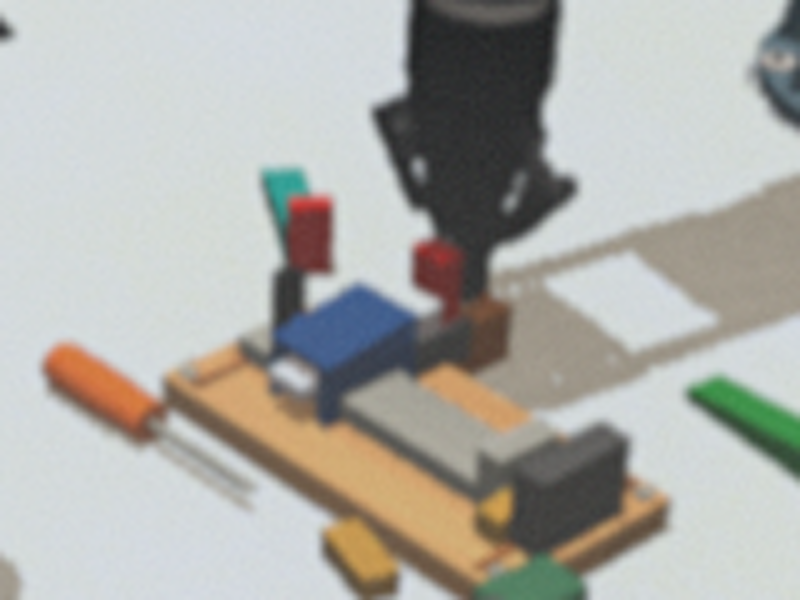

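View pics/w11.png

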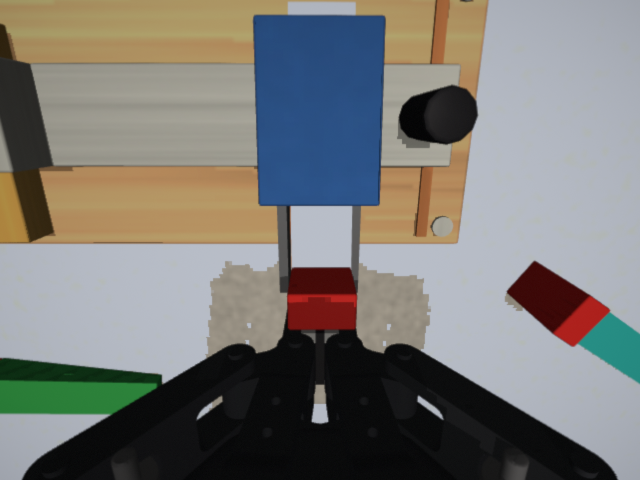

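arm_command:
  motion:
    - {"travel": [2.0, 0, -0.8], "roll": 0, "grip": 0}

```text
time_s: 12.92
position: [0.4645, 0.0329, 0.0552]
tool_rot: [0.003, 1.0, -0.004, 0.006]
force: [-5.7, -0.7, -0.8]
grip_width: -0.002
```

arm_command:
  motion:
    - {"travel": [2.6, 0, -0.6], "roll": 0, "grip": 0}

```text
time_s: 13.0
position: [0.4646, 0.0331, 0.055]
tool_rot: [0.003, 1.0, -0.004, 0.003]
force: [-10.9, -1.8, 6.9]
grip_width: 0.001
```

arm_command:
  motion:
    - {"travel": [3.0, 0, -1.0], "roll": 0, "grip": 0}

```text
time_s: 13.08
position: [0.4646, 0.0332, 0.0551]
tool_rot: [0.003, 1.0, -0.004, -0.001]
force: [-11.3, -1.3, 5.0]
grip_width: -0.0
```

```bash

python3 - <<'E'
from plant import r,vision
from h import *
st(r)
s=vision.snapshot("scene"); 
st(r)
E
```

```text
t 13.08 p [464.6  33.2  55.1] toolx deg -0.41 tilt [-0.0014 -0.0062] F [-11.32  -1.27   4.96] g -0.0 j [-0.18  0.22  2.01 -0.01  0.92  1.4 ]
t 13.13 p [464.7  33.3  55.1] toolx deg -0.41 tilt [-0.0018 -0.0061] F [-10.31  -0.95   5.37] g 0.001 j [-0.18  0.22  2.01 -0.01  0.92  1.4 ]
```

arm_command:
  motion:
    - {"travel": [3.7, 0, -1.2], "roll": 0, "grip": 0}

```text
time_s: 13.22
position: [0.4647, 0.0335, 0.0552]
tool_rot: [0.003, 1.0, -0.003, -0.005]
force: [-13.9, -1.5, 6.8]
grip_width: 0.001
```

```bash

python3 - <<'E'
from plant import r,vision
from h import *
st(r)
s=vision.snapshot("scene"); 
st(r)
E
```

```text
t 13.22 p [464.7  33.5  55.2] toolx deg -0.38 tilt [-0.0101 -0.0058] F [-13.92  -1.51   6.8 ] g 0.001 j [-0.18  0.22  2.   -0.01  0.93  1.4 ]
t 13.27 p [464.8  33.5  55.2] toolx deg -0.39 tilt [-0.011  -0.0056] F [-12.9   -2.18   6.79] g -0.0 j [-0.18  0.22  2.   -0.01  0.93  1.4 ]
```

arm_command:
  motion:
    - {"travel": [-6, 0, 0], "roll": 0, "grip": 0}
    - {"travel": [-25, 0, 0], "roll": 0, "grip": 0}
    - {"travel": [-25, 0, 0], "roll": 0, "grip": 0}
    - {"travel": [0, 0, -35], "roll": 0, "grip": 0}
    - {"travel": [0, 0, -35], "roll": 0, "grip": 0}

```text
time_s: 13.68
position: [0.4011, 0.0354, 0.12]
tool_rot: [0.001, 1.0, -0.004, -0.013]
force: [1.6, -0.9, 1.5]
grip_width: -0.002
```

```bash

python3 - <<'E'
from plant import r,vision
from h import *
s=vision.snapshot("wrist");s=vision.snapshot("wrist");
cv2.imwrite("pics/w12.png",s["color"][:,:,::-1])
for t,z in dict(jig=0,ledge=.034,bridge_mid=.034,jaw_post=.034,wedge=.034).items():
        for d in vision.place_of(s,t)[:2 if t=='wedge' else 1]:
            print(t,round(d["score"],2),np.round(d["xy"],1),np.round(atz(s,d["xy"],z)*1000,1))
s=vision.snapshot("top"); crop(s,200,200,400,350,4,"pics/t12.png")
s=vision.snapshot("scene"); crop(s,260,170,420,290,5,"pics/s12.png")
st(r)
E
```

```text
jig 0.93 [224.6  13.4] [545.8  94.    0. ]
ledge 0.87 [320.1 198.1] [435.5  35.2  34. ]
wedge 0.71 [118.4 248.6] [402.  170.6  34. ]
wedge 0.65 [541.  193.3] [ 437.6 -105.6   34. ]
t 14.13 p [402.4  35.2 119.2] toolx deg -0.4 tilt [-0.0249 -0.0026] F [-0.36  0.41  0.27] g -0.0 j [-0.2  -0.03  2.11 -0.01  1.08  1.38]
```

View pics/w12.png

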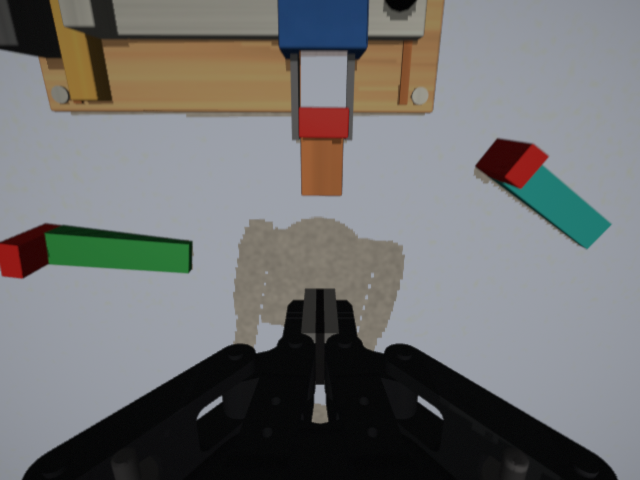

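View pics/t12.png

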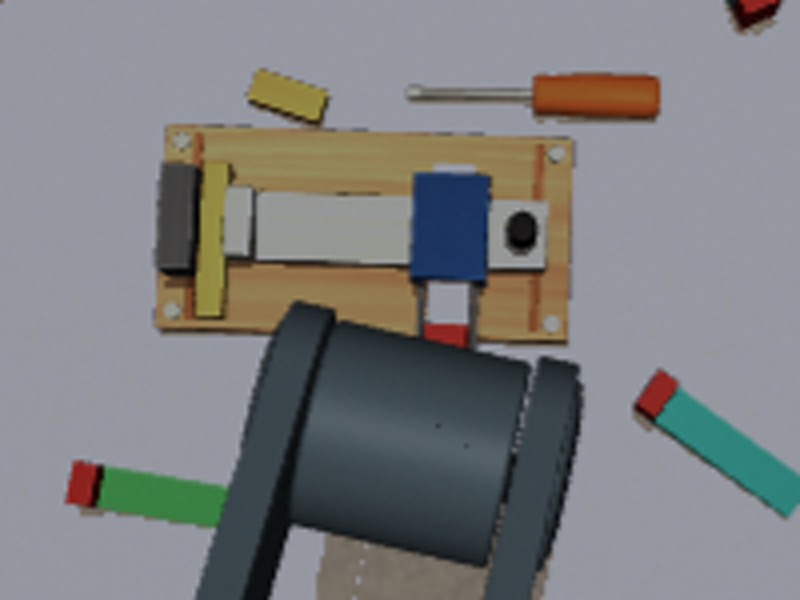

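View pics/s12.png

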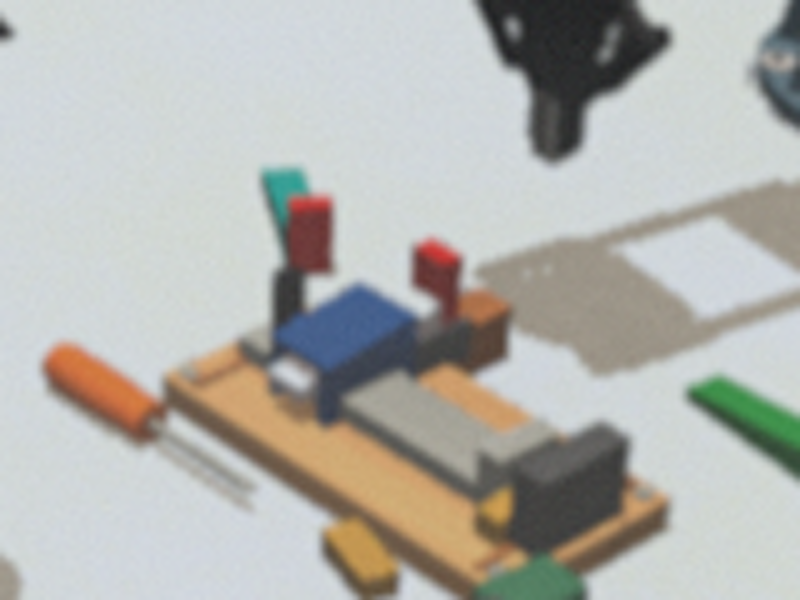

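```bash

python3 - <<'E'
from plant import r
from h import *
st(r);print(r.hand_in())
E
```

```text
t 14.13 p [402.4  35.2 119.2] toolx deg -0.4 tilt [-0.0249 -0.0026] F [-0.36  0.41  0.27] g -0.0 j [-0.2  -0.03  2.11 -0.01  1.08  1.38]
the job is handed in; nothing more can be done
None
```

The brass bar is clamped and the wedge is in. I handed the job in at about 14.1 s of the 45 s allowed.

- **Clamping:** I pushed the sliding bar by its black post with the fingers shut, until the jaw held the brass bar flat against the anvil. The push peaked at about 14.6 N at the tool, so roughly 12–13 N on the brass bar after friction.
- **Wedge:** I backed off from the post and pushed the red-tabbed aluminium wedge by its back face. It tightened at about jig x -16 mm, and I raised the push to 13–14 N. There was also about 7 N of vertical friction at the fingers.
- **Letting go:** I drew the fingers straight back and lifted clear, and the wrist force then read about zero.

**Last checks:**
- The wrist, top and scene pictures show the brass bar parallel to and touching the anvil, with the jaw on it.
- They show the wedge nose out past the bridge, with its tab where the push left it. The neighbouring pieces (look-alike wedges, offcut, screwdriver) look unmoved in the close-ups.
- After the jaw push, the post measured jig y about -100 to -103 mm, against an expected -101.
- I did not re-test the wedge's hold by pulling on it.
- In the last wrist picture the network did not report the post or the real wedge, only two look-alikes. Those two I judged by eye.
- While moving, the tool drifted up to about 4–5° off vertical. At the final wedge push it was under 1°.

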